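# Clamp a housing with a tab-lock knob

## Robot

A 7-joint arm with a two-finger parallel gripper is mounted at the origin on a cart in front of the work surface, level with it; the furniture and walls round the work are solid. World frame = base frame: x ahead of the robot, y to its left, z up, the work surface at z = 0. Lengths are in mm, angles in rad, forces in N, time in s.
With the tool pointing down it reaches from about 400 to 850 mm from the base axis. Payload 10.4 kg.
Tool frame: the origin (TCP) lies on the centre line of the jaws, within the pads' length; the fingertips stand tip_extent ahead of it and the grasp point (between the pads) lies 2 mm behind it (tip_extent is the distance from the TCP to the fingertips, in mm); z points along the fingers, y is the direction in which the jaws open and shut (so a half turn about z gives the same grasp; the last joint's range is limited). The gripper opens to 87 mm and grips with 3 to 60 N. Pads are 19 mm wide; open, the fingers measure 117 mm over their backs; the gripper's body (75 mm by 190 mm) begins 51 mm behind the grasp point.
Start: joints at [1.224, 0.332, -0.065, 1.46, 0.022, 1.35, -0.088], TCP at [198.88, -592.538, 203.476] pointing down, gripper open.
Joint ranges: [-2.6, 2.6], [-0.5, 2.12], [-1.47, 1.34], [0.16, 2.42], [-1.27, 4.41], [0.06, 2.06], [-2.6, 2.6]. Speed limits (rad/s): [2.22, 2.22, 2.79, 2.79, 3.14, 3.14, 3.14].

## Interface

Orientations are given as a rotation vector (axis times angle).
In Python, from cell import goto, servo_line, move_joints, set_gripper, pause, inverse_kinematics, get_image, IKError, hand_in, trace, current_t, current_joint_positions, current_joint_velocities, current_joint_torque, current_ee_pos, current_eef_rot, current_ft_force, current_ft_torque, current_opening, tip_extent gives the robot as it stands. Calls block until the motion is done:
- goto(position, orientation): joint-space move of the TCP to a pose.
- servo_line(position, rot=None, v=150, force_limit=None): straight line of the TCP; rot=None keeps the orientation; v is the mean speed in mm/s. With force_limit (N) it stops when the force on the tool has changed by that much, and returns True; else False.
- move_joints(angles): joint-space move.
- set_gripper(opening, grip_force=None): finger opening in mm; grip_force is the grip in N (None keeps the last); returns when the fingers have stopped.
- pause(seconds).
- inverse_kinematics(position, orientation): joint angles nearest the present ones, or None.
- get_image(name): name is "scene" or "top" or "wrist"; returns a dict with "img" (420x560x3 uint8, red, green, blue), "camera_matrix" (3x3 intrinsics, pixels), "distortion" ([k1, k2, p1, p2, k3] as OpenCV has them; the pictures are not rectified), "pose" (4x4, takes a point from camera to world coordinates). Camera axes: x right, y down, z forward; pixel columns grow to the right and rows downward; lengths in mm; the calibration is good to about 2 mm. A picture is of the moment at which its call begins. There is no depth.
A pose or a line that the arm cannot do raises IKError and nothing moves.
- hand_in(): hands the job in, once; it reports no verdict.
Trained networks look in the newest picture that a camera, given by its name, has taken for a name from the list of things; names that differ only in an ending like _2 or _b are one class to them, and where a whole thing is asked for, a point or a joint stands for the part that bears it (a point fixed in the world has none). Each returns a list of dicts, best first, with "confidence" (0 to 1); they miss things now and then, are a little off and sometimes report something else, mostly with a low value. They report only what shows in the picture. A call takes as long as a camera call. They do not tell look-alikes from the thing itself.
- trace(camera, query): "mask" (420x560 bool, what is visible of it) and "box" ([centre column, centre row, width, height] in pixels, round what is visible of it).
Readings, each from a call of its own:
- current_t(): time.
- current_joint_positions(): joint angles.
- current_joint_velocities(): joint speeds.
- current_joint_torque(): joint torques, N m.
- current_ee_pos(): TCP position.
- current_eef_rot(): TCP orientation.
- current_ft_force(): force on the tool from outside, world axes, zero at the start.
- current_ft_torque(): the same for the moment, N m.
- current_opening(): finger opening in mm.
Only numpy, scipy, OpenCV 4.12 (cv2) and the standard library are available. Lean on these libraries where they do the work, as an engineer would, in place of code of your own. Each camera call takes 0.05 s, during which the arm holds its last target.

## Task

Lay the loose steel housing bar in the nest of the clamping fixture, slot side up, so that it rests flat on the nest floor between the cheeks. Then clamp it: squeeze the two release tabs of the tab-lock knob evenly between the fingers, turn the knob counter-clockwise (seen from above) until its clamp arm lies square across the bar, and let go so that the tabs snap into their second notches and it stays locked. The knob's place along its adjusting slots is not known exactly and its rubber bush is delicate, so find the knob's middle by feel, never push it sideways hard or squeeze it hard, and leave the loupe, the ring gauge and the steel block where they are.

Things in the scene. Friction and masses are not known exactly. Their poses are not given: they have to be found in the camera images.
- housing: the unfinished housing: a plain grey steel bar 18 x 90 x 17 mm, 0.16 kg or so, with a long slot and a hole in its upper face, lying flat on the table. Origin at the centre of its underside, x across (18 mm), y along (90 mm), z up. Either end may go either way in the nest.
- fixture: the clamping fixture, fixed to the table: an aluminium base plate 150 (x) x 160 (y) x 10 mm high, carrying the nest on its +y half and the tab-lock knob on its -y half. Origin at the centre of the plate's underside, z up.
- nest (a point): centre of the nest floor, 45 mm from the fixture's origin along its +y, 16 mm above the table; axes as the fixture's. The bar lies with its long side along the fixture's x, its underside on this floor. The floor is 18 mm wide, 6 mm above the plate. The middle 48 mm of the nest is open at both sides, so the fingers can hold the bar across its width there.
- nest_end (a point): the nest's +x end, 8 mm above its floor. At each end, 24 to 48 mm from the nest's centre, a pair of steel cheeks 21.4 mm apart guides the bar's sides; end stops stand 96 mm apart. They rise 8 mm above the floor, with steep lead-ins up to 15 mm above it.
- knob_nominal (a point): nominal middle of the knob's top (z = 66 mm), 30 mm from the fixture's origin along its -y; axes as the fixture's. The true, vertical knob axis lies up to 7 mm from here along the fixture's +y or -y (its dark steel foot is clamped anywhere along two slots), and not off in x. The knob is black plastic, about 38 mm across; all parts of it shift together.
- tabs_nominal (a point): mid-height of the two grey ribbed release tabs on opposite sides of the knob (z = 55 mm; same unknown shift). Upright flat outer faces, 18 mm wide, z = 47 to 63 mm, 50 mm apart when out. At knob angle 0 the line through both is the fixture's y axis turned 15 degrees counter-clockwise seen from above; it turns with the knob.
- pivot_nominal (a point): where the steel clamp arm leaves the knob, on its nominal axis (z = 45 mm, the arm's top; same unknown shift). The arm is 14 mm wide and 86 mm long from the axis; its pad passes 3.5 mm above a seated bar. At angle 0 it points along the fixture's x turned 15 degrees towards +y; locked, along +y. A round skirt 51 mm across has its top here too.
- clamp_knob (a joint): knob angle in rad, growing counter-clockwise from above; starts locked near 0 (0.1 rad play). Turns only with both tabs in at once. A light spring (up to 0.12 N m) turns it back. At 1.30 to 1.42 the teeth of the tabs face their second notches; the end stop is at 1.46. Tabs let go there, it stays locked at about 1.30 (75 degrees, arm across the bar); let go earlier, it springs back.
- knob_mount (a joint): how far the knob has yielded sideways in its rubber bush, m, along the fixture's y; 0 unloaded, 1 mm per 5 N of side force; beyond 1.2 mm (6 N) the bush is damaged. Each tab is sprung outwards with 6 N plus 1 N/mm, travels 5.5 mm inwards and is free after about 3.5 mm: 12 to 20 N of grip presses both; over 30 N a finger damages them.
- loupe: black eye loupe, 34 mm across, 30 mm high, standing on the table; bystander. Origin at the centre of its underside.
- ring_gauge: grey steel ring, 38 mm across, 12 mm high; bystander. Origin at the centre of its underside.
- block: ground steel block 50 x 50 x 25 mm with bores; bystander. Origin at the centre of its underside.
There are look-alikes about, which are no part of the job. What is meant by the housing is not pink, and is the larger of those in its own colour.

How it is judged:
By the outcome, as a careful person would: the job done as asked, in the order asked, and still so for the second after the job is handed in, with the robot touching nothing.
It also fails if it takes over 72 s, if anything falls off the work surface, if the arm or the gripper's body presses on something with over 40 N, if the wrist force passes 120 N, or if a joint passes its speed limit or range.

## Working session

There is one attempt and no reset: what is moved stays moved. The work goes in short steps, each a Python script; the robot and the scene stay as the last script left them, time stands still between calls to the robot, and variables do not carry over. Pictures are saved under pics/ and viewed, and the job is handed in when it is done.

```bash
ls; mkdir -p pics; python3 - <<'E'
from cell import *
import cv2
for n in ["scene","top","wrist"]:
    d=get_image(n); cv2.imwrite(f"pics/{n}0.png",d["img"][:,:,::-1]); print(n,d["camera_matrix"].round(1).tolist(),d["distortion"],d["pose"].round(3).tolist())
    for q in ["housing","fixture","clamp_knob","loupe","ring_gauge","block"]:
        print(q,[(round(r["confidence"],2),[round(float(x)) for x in r["box"]]) for r in trace(n,q)])
print(current_t(),tip_extent,current_eef_rot(),current_opening(),current_ft_force())
E
```

```text
pics
scene [[422.2, 0.0, 287.7], [0.0, 422.2, 206.3], [0.0, 0.0, 1.0]] [-0.11913733  0.          0.          0.          0.        ] [[-0.778, -0.487, 0.396, 130.351], [-0.628, 0.597, -0.5, 377.495], [0.007, -0.638, -0.77, 746.159], [0.0, 0.0, 0.0, 1.0]]
housing [(0.71, [322, 172, 21, 34]), (0.58, [368, 163, 18, 20]), (0.5, [352, 219, 8, 25])]
fixture [(0.65, [219, 244, 102, 82])]
clamp_knob [(0.78, [216, 220, 49, 21])]
loupe [(0.52, [224, 343, 18, 21])]
ring_gauge [(0.55, [313, 214, 22, 18])]
block [(0.73, [377, 195, 20, 23])]
top [[394.2, 0.0, 281.7], [0.0, 394.2, 204.3], [0.0, 0.0, 1.0]] [-0.06511038  0.          0.          0.          0.        ] [[-0.01, -0.984, 0.18, 341.117], [-1.0, 0.009, -0.007, -54.936], [0.005, -0.18, -0.984, 942.478], [0.0, 0.0, 0.0, 1.0]]
housing [(0.7, [360, 206, 37, 21]), (0.7, [402, 229, 29, 8]), (0.52, [163, 252, 11, 12])]
fixture [(0.95, [230, 181, 69, 70])]
clamp_knob [(0.68, [241, 169, 24, 44])]
loupe [(0.69, [161, 252, 14, 15])]
ring_gauge [(0.49, [309, 227, 13, 14])]
block [(0.88, [367, 262, 28, 27])]
wrist [[314.9, 0.0, 277.5], [0.0, 314.9, 208.2], [0.0, 0.0, 1.0]] [-0.05743801  0.          0.          0.          0.        ] [[0.317, -0.911, -0.264, 271.286], [-0.948, -0.305, -0.089, -568.432], [0.001, 0.279, -0.96, 384.809], [0.0, 0.0, 0.0, 1.0]]
housing []
fixture []
clamp_knob []
loupe []
ring_gauge []
block []
1.05 17.0 [3.10039871e+00 5.06432339e-01 7.61603246e-05] 86.73059483657869 [-0.31489675  0.15546544 -0.78551026]
```

View pictures.

```bash
python3 - <<'E'
import cv2
a=cv2.imread("pics/top0.png"); cv2.imwrite("pics/top0c.png",cv2.resize(a[120:290,140:440],None,fx=2.66,fy=2.66,interpolation=cv2.INTER_CUBIC))
a=cv2.imread("pics/scene0.png"); cv2.imwrite("pics/scene0c.png",cv2.resize(a[140:300,150:410],None,fx=3,fy=3,interpolation=cv2.INTER_CUBIC))
E
```

```text
(no output)
```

View pics/top0c.png

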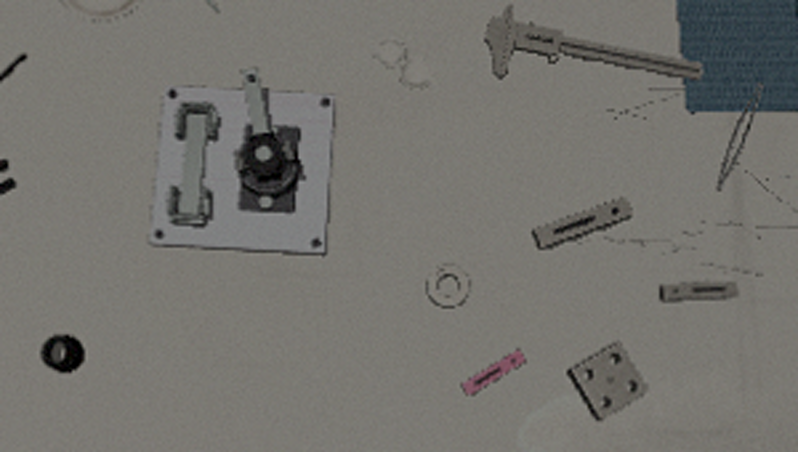

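View pics/scene0c.png

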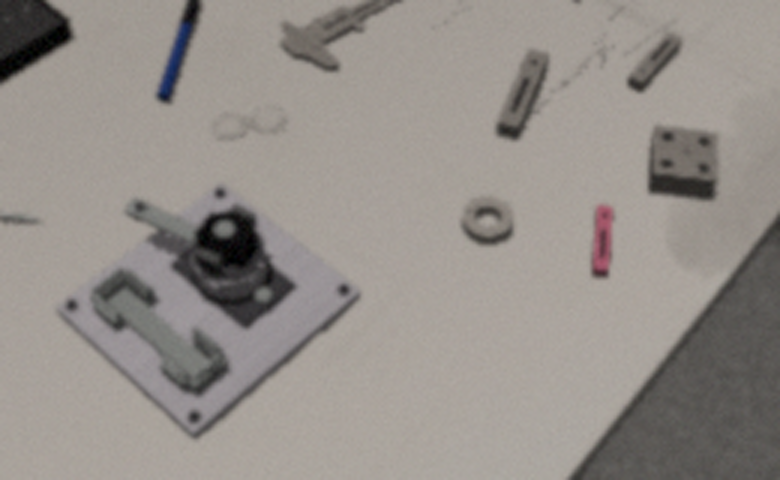

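View pics/top0.png

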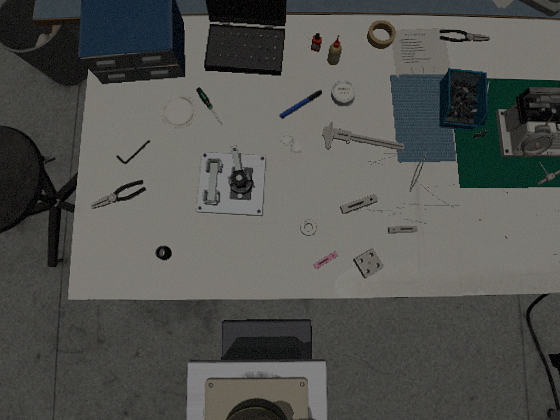

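```bash
cat > h.py <<'E'
from cell import *
import numpy as np, cv2
from scipy.spatial.transform import Rotation as R
def toplane(d,px,z):
    px=np.asarray(px,float).reshape(-1,1,2)
    n=cv2.undistortPoints(px,d["camera_matrix"],np.asarray(d["distortion"]))[:,0]
    rays=np.c_[n,np.ones(len(n))]@d["pose"][:3,:3].T; o=d["pose"][:3,3]
    return o+rays*((z-o[2])/rays[:,2])[:,None]
def proj(d,P):
    P=np.asarray(P,float).reshape(-1,3); T=np.linalg.inv(d["pose"])
    rv=cv2.Rodrigues(T[:3,:3])[0]
    return cv2.projectPoints(P,rv,T[:3,3],d["camera_matrix"],np.asarray(d["distortion"]))[0][:,0]
def down(yaw): # tool z down; jaws (tool y) along direction yaw (mod pi)
    y=np.array([np.cos(yaw),np.sin(yaw),0]); z=np.array([0,0,-1.]); x=np.cross(y,z)
    return R.from_matrix(np.c_[x,y,z]).as_rotvec()
def rect(mask):
    c=max(cv2.findContours(mask.astype(np.uint8),0,1)[0],key=cv2.contourArea)
    return cv2.minAreaRect(c)
def show(n,name,crop=None,f=1):
    d=get_image(n) if isinstance(n,str) else n
    a=d["img"][:,:,::-1]
    if crop: a=a[crop[1]:crop[3],crop[0]:crop[2]]
    cv2.imwrite("pics/"+name,cv2.resize(a,None,fx=f,fy=f,interpolation=cv2.INTER_CUBIC)); return d
E
python3 - <<'E'
from h import *
for n in ["top","scene"]:
    d=get_image(n)
    for q,z in [("fixture",10),("housing",17),("loupe",30),("ring_gauge",12),("block",25)]:
        for r in trace(n,q)[:3]:
            b=cv2.boxPoints(rect(r["mask"])); w=toplane(d,b,z)
            print(n,q,round(r["confidence"],2),w[:,:2].round(0).tolist(),w.mean(0).round(0))
print(current_t())
R0=R.from_rotvec(current_eef_rot()).as_matrix();print(R0.round(2))
E
```

```text
top fixture 0.81 [[494.0, 144.0], [669.0, 138.0], [656.0, -25.0], [482.0, -13.0]] [575.  61.  10.]
top housing 0.7 [[505.0, -198.0], [537.0, -285.0], [517.0, -291.0], [485.0, -204.0]] [ 511. -245.   17.]
top housing 0.69 [[456.0, -313.0], [455.0, -381.0], [436.0, -380.0], [437.0, -312.0]] [ 446. -347.   17.]
top housing 0.54 [[368.0, -132.0], [398.0, -183.0], [387.0, -189.0], [358.0, -138.0]] [ 378. -161.   17.]
top loupe 0.6 [[492.0, 142.0], [659.0, 137.0], [647.0, -24.0], [481.0, -14.0]] [570.  60.  30.]
top loupe 0.54 [[410.0, 234.0], [410.0, 199.0], [382.0, 198.0], [382.0, 233.0]] [396. 216.  30.]
top ring_gauge 0.65 [[379.0, -224.0], [407.0, -272.0], [361.0, -299.0], [334.0, -250.0]] [ 370. -261.   12.]
top ring_gauge 0.52 [[473.0, -104.0], [473.0, -140.0], [434.0, -139.0], [435.0, -104.0]] [ 454. -122.   12.]
top block 0.9 [[377.0, -223.0], [404.0, -273.0], [362.0, -295.0], [336.0, -245.0]] [ 370. -259.   25.]
scene fixture 0.78 [[657.0, 142.0], [688.0, -36.0], [485.0, -9.0], [475.0, 151.0]] [576.  62.  10.]
scene housing 0.56 [[502.0, -187.0], [537.0, -285.0], [515.0, -288.0], [481.0, -190.0]] [ 509. -237.   17.]
scene housing 0.5 [[450.0, -305.0], [455.0, -378.0], [440.0, -373.0], [435.0, -301.0]] [ 445. -339.   17.]
scene housing 0.42 [[364.0, -120.0], [396.0, -176.0], [386.0, -183.0], [353.0, -127.0]] [ 375. -151.   17.]
scene loupe 0.62 [[417.0, 234.0], [405.0, 203.0], [368.0, 218.0], [380.0, 248.0]] [392. 226.  30.]
scene ring_gauge 0.51 [[480.0, -123.0], [452.0, -146.0], [427.0, -111.0], [454.0, -89.0]] [ 453. -117.   12.]
scene block 0.92 [[373.0, -205.0], [404.0, -269.0], [356.0, -296.0], [327.0, -231.0]] [ 365. -250.   25.]
1.65
[[ 0.95  0.32  0.  ]
 [ 0.32 -0.95 -0.  ]
 [ 0.    0.   -1.  ]]
```

```bash
python3 - <<'E'
from h import *
for nm,p,y in [("h",(495,-243,160),20),("h-",(495,-243,160),-160),("nest",(575,106,120),86),("nest-",(575,106,120),-94),("k",(570,32,100),-79),("k2",(570,32,100),5),("kx",(570,32,100),-4)]:
    q=inverse_kinematics(p,down(np.radians(y))); print(nm,None if q is None else np.round(q,2))
t=current_t()
goto((495,-243,170),down(np.radians(20)))
d=show("wrist","w1.png")
for r in trace("wrist","housing"):
    b=cv2.boxPoints(rect(r["mask"])); w=toplane(d,b,17); print(r["confidence"],b.round(0).tolist(),w[:,:2].round(1).tolist(),w.mean(0).round(1))
print(current_t()-t,current_ee_pos(),current_ft_force())
E
```

```text
h [ 0.87  0.25 -0.57  1.69  0.14  1.24  0.62]
h- [ 0.6   0.21 -0.26  1.71  0.06  1.23 -2.47]
nest [ 0.55  0.52 -1.06  1.64  0.47  1.27  0.91]
nest- [ 0.49  0.47 -0.95  1.64  0.4   1.24 -2.19]
k [ 0.54  0.42 -0.83  1.7   0.33  1.17 -1.76]
k2 [ 0.56  0.43 -0.86  1.7   0.35  1.18 -0.3 ]
kx [ 0.56  0.43 -0.86  1.7   0.34  1.18 -0.46]
0.96 [[201.0, 276.0], [215.0, 229.0], [227.0, 233.0], [212.0, 280.0]] [[444.0, -374.7], [443.2, -311.6], [456.8, -311.2], [458.3, -374.4]] [ 450.6 -343.    17. ]
0.91 [[284.0, 236.0], [285.0, 157.0], [302.0, 157.0], [301.0, 236.0]] [[519.2, -293.0], [489.6, -208.5], [506.7, -202.6], [537.6, -286.7]] [ 513.3 -247.7   17. ]
0.7 [[185.0, 49.0], [199.0, 45.0], [215.0, 107.0], [201.0, 110.0]] [[360.8, -142.2], [372.7, -134.6], [404.9, -184.7], [392.6, -192.8]] [ 382.7 -163.6   17. ]
1.7833 [ 494.52581946 -244.32524129  169.93839846] [ 0.12743469 -0.39069034  0.568211  ]
```

View pics/w1.png

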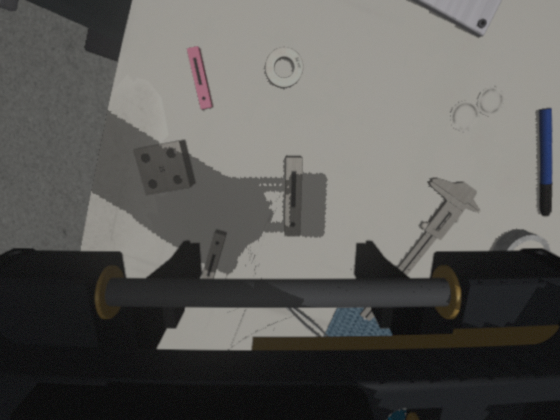

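```bash
python3 - <<'E'
from h import *
d=show("wrist","w2.png",(180,30,340,270),2.5)
d["img"]=d["img"]
P=[]
for r in trace("wrist","housing")[:3]:
    b=cv2.boxPoints(rect(r["mask"])); w=toplane(d,b,17); print(r["box"],w[:,:2].round(1).tolist(),w.mean(0).round(1))
print(current_ee_pos(),R.from_rotvec(current_eef_rot()).as_matrix()[:,1])
E
```

```text
[201.8, 79.5, 25.4, 69.2] [[360.3, -141.5], [372.6, -133.9], [404.7, -185.6], [392.0, -193.7]] [ 382.4 -163.7   17. ]
[293.1, 196.6, 21.8, 76.9] [[518.8, -292.8], [489.4, -207.2], [506.4, -201.4], [537.2, -286.7]] [ 512.9 -247.    17. ]
[214.6, 252.5, 24.2, 49.6] [[444.0, -374.4], [443.0, -311.3], [456.6, -310.9], [458.3, -374.1]] [ 450.5 -342.7   17. ]
[ 494.70882616 -243.84698611  169.97110065] [ 9.40298330e-01  3.40351348e-01 -9.95591377e-05]
```

View pics/w2.png

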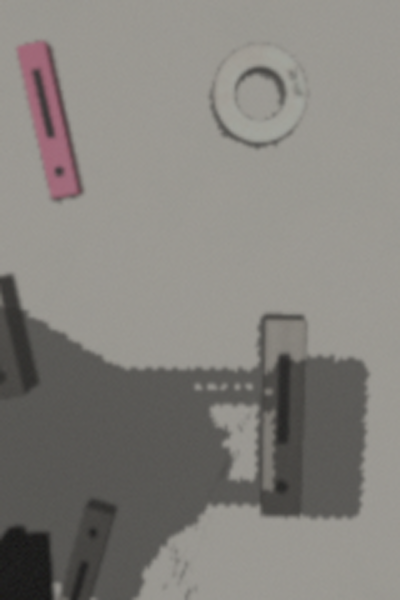

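```bash
python3 - <<'E'
from h import *
rot=down(np.radians(19.8))
set_gripper(50)
goto((512.5,-247,60),rot)
servo_line((512.5,-247,19.5),v=80,force_limit=8)
print(current_ee_pos(),current_ft_force())
set_gripper(10,25); print(current_opening(),current_ee_pos(),current_ft_force())
servo_line((512.5,-247,120),v=150)
print(current_opening(),current_ft_force())
goto((520,60,190),down(np.radians(86)))
d=show("wrist","w3.png")
for q in ["fixture","clamp_knob","housing"]:
  for r in trace("wrist",q)[:2]:
    b=cv2.boxPoints(rect(r["mask"])); w=toplane(d,b,10); print(q,r["confidence"],b.round(0).tolist(),w[:,:2].round(1).tolist(),w.mean(0).round(1))
print(current_t(),current_ee_pos(),current_opening())
np.save("w3.npy",d,allow_pickle=True)
E
```

```text
[ 512.61210463 -246.8949623    19.48931916] [ 0.35634678 -0.19122364  0.06381919]
10.096159327393496 [ 512.50517523 -247.00701573   19.49872708] [-0.60678123 -0.09756874 -0.94158689]
9.918310150067736 [ 0.06346271 -0.4353323   1.05938225]
fixture 0.61 [[213.0, 160.0], [351.0, 160.0], [351.0, 278.0], [213.0, 278.0]] [[485.3, -13.9], [497.0, 143.9], [648.2, 142.8], [635.1, -33.8]] [566.4  59.8  10. ]
clamp_knob 0.56 [[231.0, 272.0], [240.0, 208.0], [289.0, 215.0], [279.0, 279.0]] [[627.8, -10.1], [544.6, 11.5], [558.1, 68.3], [642.8, 50.3]] [593.3  30.   10. ]
housing 0.75 [[-6.0, 206.0], [59.0, 174.0], [67.0, 189.0], [1.0, 221.0]] [[518.4, -299.3], [486.2, -200.3], [505.5, -195.7], [539.2, -295.5]] [ 512.3 -247.7   10. ]
housing 0.73 [[44.0, 87.0], [85.0, 51.0], [97.0, 63.0], [55.0, 100.0]] [[388.6, -194.4], [356.3, -137.8], [370.5, -127.8], [403.5, -184.2]] [ 379.7 -161.1   10. ]
8.7667 [520.12483622  58.82546112 189.65268269] 9.824400586508778
```

View pics/w3.png

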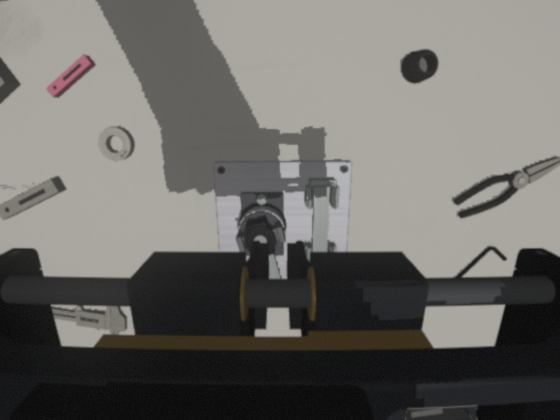

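```bash
python3 - <<'E'
from h import *
d=np.load("w3.npy",allow_pickle=True).item()
e=np.array([520.1,58.8,189.65])
for dz in (40,0,-17,-170): print(dz,proj(d,e+[0,0,dz]).round(0))
print(tip_extent, current_opening())
for n in ("top","scene"):
    d=get_image(n); p=proj(d,current_ee_pos()-[0,0,17])[0]; print(n,p)
    c=[int(p[0])-60,int(p[1])-60,int(p[0])+60,int(p[1])+60]; show(d,f"{n}5.png",c,4)
E
```

```text
40 [[279. 277.]]
0 [[279. 245.]]
-17 [[279. 236.]]
-170 [[278. 187.]]
17.0 9.824400586508778
top [222.06867615 186.13328268]
scene [227.77904813 198.55354901]
```

View pics/scene5.png

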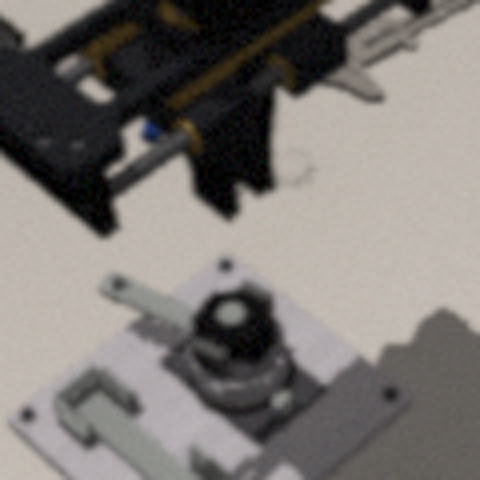

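View pics/top5.png

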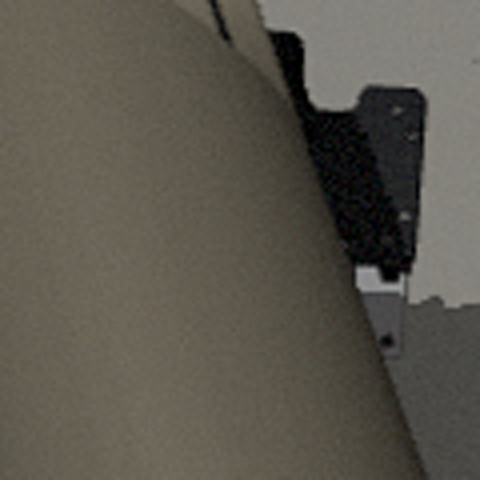

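```bash
python3 - <<'E'
from h import *
for n in ("scene","wrist"):
    d=get_image(n); e=current_ee_pos(); Rm=R.from_rotvec(current_eef_rot()).as_matrix(); im=np.ascontiguousarray(d["img"][:,:,::-1]); 
    print(e)
    c=proj(d,e)[0].astype(int); o=c-[70,60]; f=5
    im=cv2.resize(im[o[1]:o[1]+110,o[0]:o[0]+140],None,fx=f,fy=f,interpolation=cv2.INTER_CUBIC)
    for s,col in((5,(0,0,255)),(-5,(0,255,0)),(20,(0,128,255)),(-20,(255,255,0))):
      for dz in(0,-17):
       for sx in (-10,10):
        p=proj(d,e+Rm[:,1]*s+Rm[:,0]*sx+[0,0,dz])[0]; cv2.circle(im,tuple(int(v) for v in (p-o)*f),5 if dz else 3,col,-1 if dz else 1)
    cv2.imwrite(f"pics/{n}7.png",im)
E
```

```text
[520.05979509  59.54291266 189.87946691]
[520.04114586  59.65711243 189.91439446]
```

View pics/scene7.png

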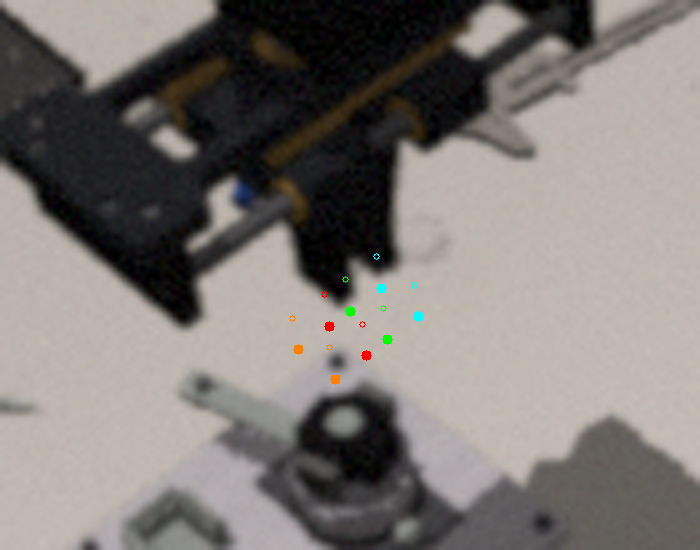

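View pics/wrist7.png

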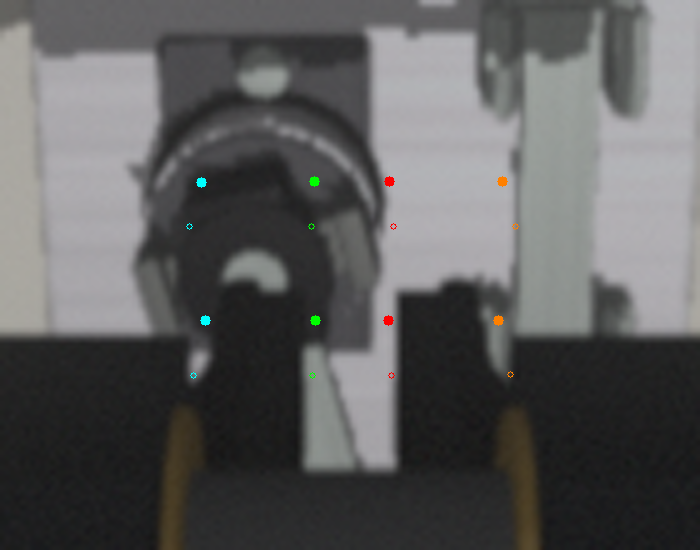

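```bash
python3 - <<'E'
from h import *
rot=down(np.radians(19.8))
set_gripper(50)
goto((512.5,-247,60),rot)
servo_line((512.5,-247,19.5),v=80,force_limit=8)
d=get_image("scene");p=proj(d,[512,-247,10])[0].astype(int);print(p,p-[60,60]);show(d,"s8.png",(p[0]-60,p[1]-60,p[0]+60,p[1]+60),5)
show("wrist","w8.png")
print(current_t(),current_ee_pos(),current_opening(),current_joint_positions())
E
```

```text
[324 169] [264 109]
11.9167 [ 512.86040917 -247.1423125    19.94926755] 50.14783181395059 [ 0.87938602  0.46030648 -0.61962413  1.7764304   0.31103404  1.00327493
  0.48533172]
```

View pics/s8.png

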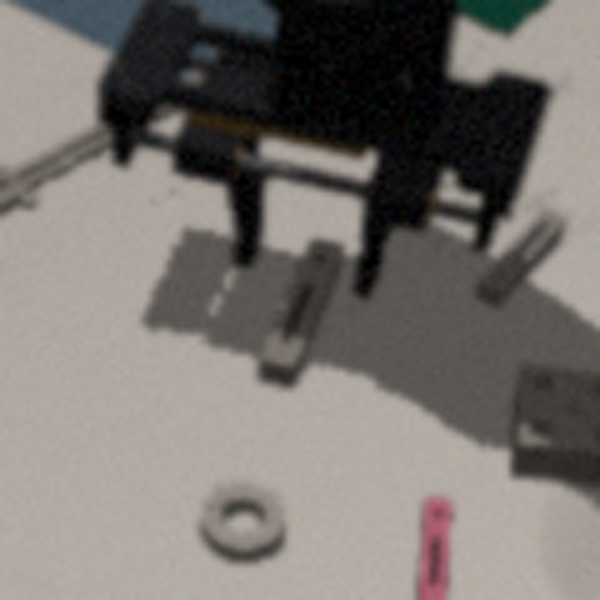

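View pics/w8.png

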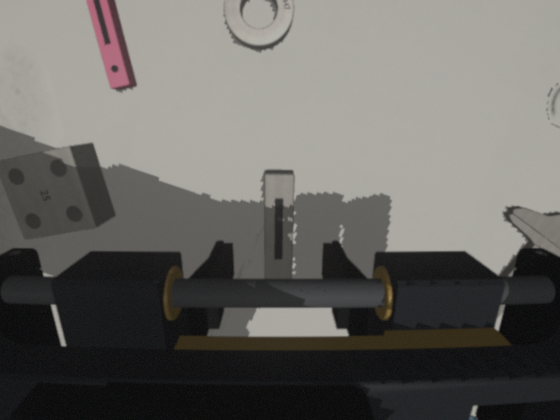

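```bash
python3 - <<'E'
from h import *
f0=current_ft_force()
r=servo_line((512.5,-247,-12),v=40,force_limit=5); print(r,current_ee_pos(),current_ft_force()-f0)
d=get_image("scene");show(d,"s9.png",(264,109,384,229),5)
print(current_t())
E
```

```text
False [ 512.69910722 -247.02382278  -11.78606304] [-0.63858454  0.29668645  0.04476674]
12.9
```

View pics/s9.png

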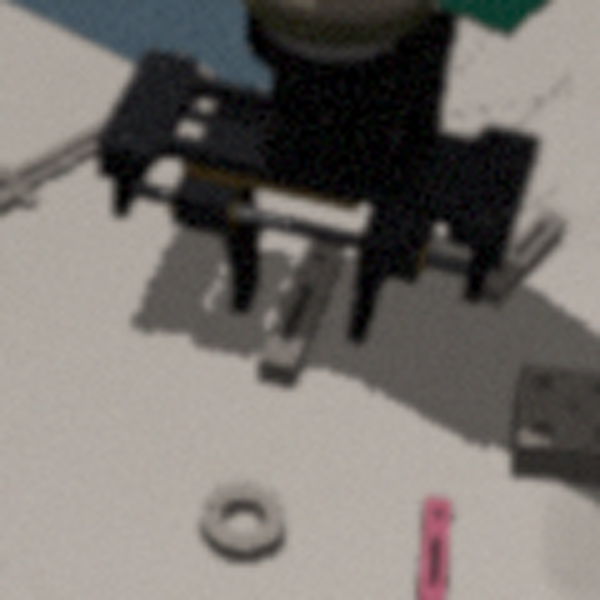

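```bash
python3 - <<'E'
from h import *
f0=current_ft_force()
r=servo_line((512.5,-247,-32),v=15,force_limit=3); print(r,current_ee_pos(),current_ft_force()-f0)
d=get_image("scene");show(d,"s10.png",(264,109,384,229),5)
print(current_t())
E
```

```text
True [ 512.55583254 -247.04815697  -18.56002667] [-0.55633823  1.01475093  6.13884029]
13.5917
```

View pics/s10.png

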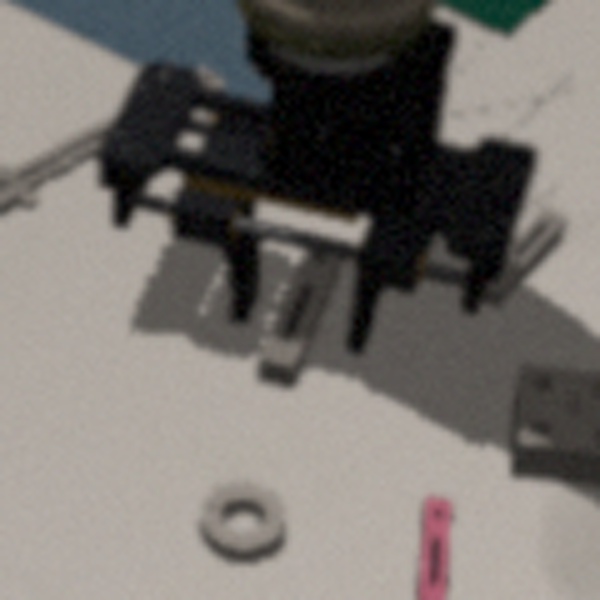

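```bash
python3 - <<'E'
from h import *
d=get_image("scene")
u=np.array([.941,.339,0])
for s in(-32,32):
  for z in (0,10,20): print(s,z,((proj(d,np.array([512.5,-247,z])+s*u)[0]-[264,109])*5).round())
print(current_ft_force(),current_ee_pos())
E
```

```text
-32 0 [363. 334.]
-32 10 [365. 320.]
-32 20 [367. 306.]
32 0 [238. 303.]
32 10 [239. 289.]
32 20 [240. 274.]
[-1.17708598 -0.45958527  6.38972185] [ 512.50033512 -247.02252541  -18.60029585]
```

```bash
python3 - <<'E'
from h import *
servo_line((512.5,-247,-16.3),v=40)
print(current_ft_force())
set_gripper(10,25); print(current_opening(),current_ee_pos(),current_ft_force())
servo_line((512.5,-247,85),v=150)
print(current_opening(),current_ft_force(),current_t())
show("wrist","w11.png")
E
```

```text
[0.35257059 1.18313141 0.19534723]
17.960654218638986 [ 512.51483125 -246.96080001  -16.33338494] [ 1.12197139  0.53765475 -0.92735441]
17.58198369753151 [-0.33454773 -0.34314414 -2.47893998] 15.375
```

View pics/w11.png

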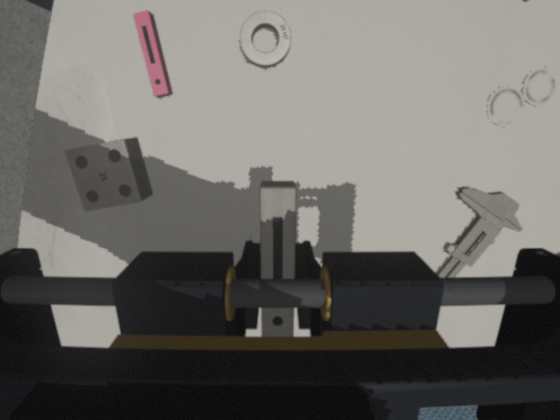

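```bash
python3 - <<'E'
from h import *
goto((655,60,165),down(np.radians(86)))
pause(0.15)
d=show("wrist","w12.png"); np.save("w12.npy",d,allow_pickle=True)
for q in ["fixture","clamp_knob"]:
  for r in trace("wrist",q)[:2]:
    b=cv2.boxPoints(rect(r["mask"])); w=toplane(d,b,10); print(q,r["confidence"],b.round(0).tolist(),w[:,:2].round(1).tolist(),w.mean(0).round(1))
t=get_image("top"); np.save("t12.npy",t,allow_pickle=True); show(t,"t12.png",(170,120,290,230),6)
print(current_t(),current_ee_pos(),current_opening())
E
```

```text
fixture 0.81 [[192.0, 28.0], [355.0, 25.0], [357.0, 179.0], [194.0, 181.0]] [[487.3, -13.7], [497.1, 144.3], [649.1, 144.4], [638.6, -32.6]] [568.   60.6  10. ]
clamp_knob 0.67 [[215.0, 179.0], [216.0, 76.0], [275.0, 76.0], [274.0, 180.0]] [[638.4, -9.4], [533.5, 5.0], [538.9, 63.9], [644.1, 54.4]] [588.7  28.4  10. ]
17.0833 [654.99090601  59.34894757 164.98521246] 18.028716256665675
```

View pics/w12.png

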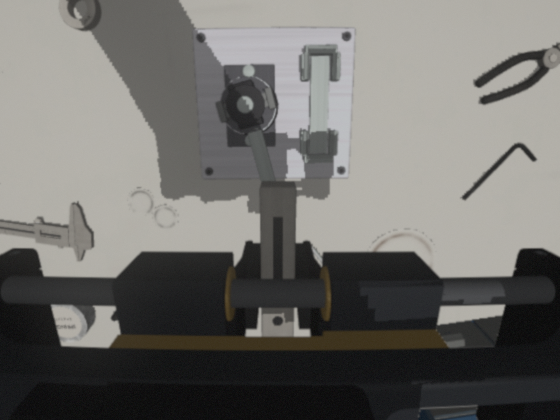

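View pics/t12.png

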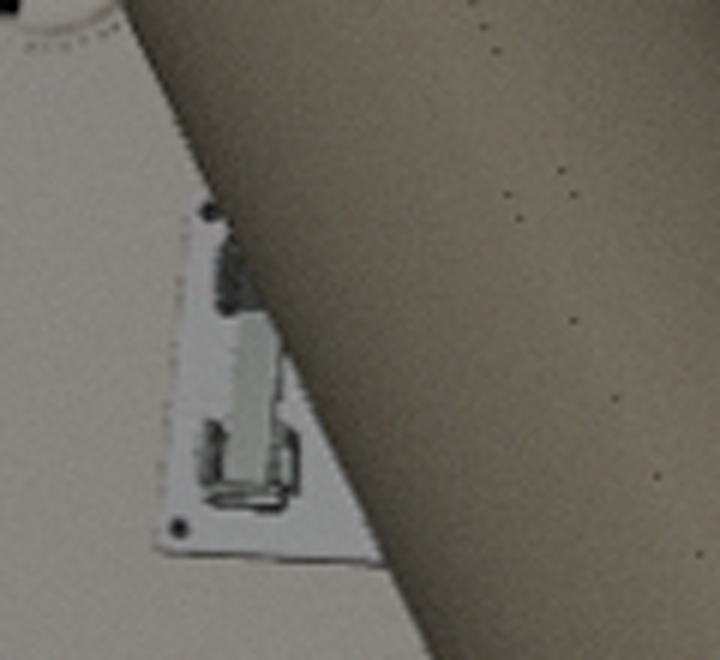

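```bash
cat > crop.py <<'E'
from h import *
d=np.load("w12.npy",allow_pickle=True).item()
a=d["img"][20:190,185:365,::-1]
cv2.imwrite("pics/w12c.png",cv2.resize(a,None,fx=3.5,fy=3.5,interpolation=cv2.INTER_CUBIC))
# holes: dark blobs near corners
g=cv2.GaussianBlur(cv2.cvtColor(d["img"],cv2.COLOR_RGB2GRAY),(3,3),0).astype(float)
for c in[(201,37),(346,36),(209,171),(341,171)]:
    x,y=c; w=g[y-5:y+6,x-5:x+6]; m=np.clip(np.median(w)-15-w,0,None); yy,xx=np.mgrid[y-5:y+6,x-5:x+6]
    p=((m*xx).sum()/m.sum(),(m*yy).sum()/m.sum()); print(np.round(p,1),toplane(d,[p],10).round(1))
for p in [(193,28),(355,28),(202,181),(350,179)]: print(p,toplane(d,[p],10).round(1))
E
python3 crop.py
```

```text
[199.7  37.8] [[497.2  -7.3  10. ]]
[346.1  35.7] [[506.  135.5  10. ]]
[208.7 171.1] [[628.9 -15.1  10. ]]
[340.7 169.9] [[638.1 126.9  10. ]]
(193, 28) [[487.8 -12.7  10. ]]
(355, 28) [[499.5 144.4  10. ]]
(202, 181) [[639.1 -23.8  10. ]]
(350, 179) [[648.7 136.8  10. ]]
```

View pics/w12c.png

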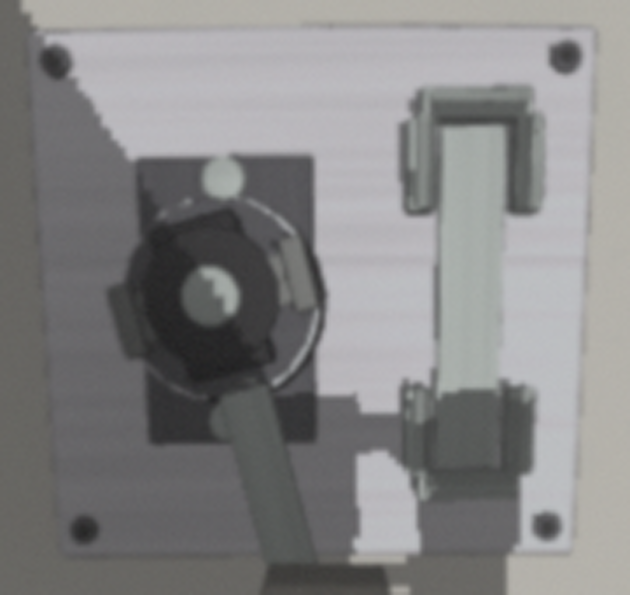

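```bash
cat >> h.py <<'E'
FX=np.array([568.2,60.6]); FY=np.radians(-3.55)
def F(x,y,z=0): 
    c,s=np.cos(FY),np.sin(FY); return np.array([FX[0]+c*x-s*y,FX[1]+s*x+c*y,z])
E
python3 - <<'E'
from h import *
d=np.load("w12.npy",allow_pickle=True).item()
a=cv2.resize(d["img"][20:190,185:365,::-1],None,fx=3.5,fy=3.5,interpolation=cv2.INTER_CUBIC)
def dot(P,c): 
    p=proj(d,P)[0]; q=(p-[185,20])*3.5+1.25; cv2.circle(a,tuple(int(v) for v in q),3,c,-1)
for x in(-75,75):
  for y in(-80,80): dot(F(x,y,10),(0,0,255))
for x in (-24,24):
  for y in (36,54): dot(F(x,y,16),(0,255,0))
for x in (-48,48):
  for y in (45-10.7,45+10.7): dot(F(x,y,24),(255,0,255))
dot(F(0,-30,66),(0,255,255))
for s in (1,-1):
    n=np.radians(105)
    for w in(-9,9):
      for z in (63,): dot(F(s*25*np.cos(n)-w*np.sin(n),-30+s*25*np.sin(n)+w*np.cos(n),z),(255,255,0))
cv2.imwrite("pics/ov.png",a)
w=toplane(d,[(185+210/3.5,20+296/3.5)],66)[0]; dd=w[:2]-F(0,-30)[:2]; c,s=np.cos(FY),np.sin(FY); print("knob top",w,"fixture-frame offset",c*dd[0]+s*dd[1],-s*dd[0]+c*dd[1])
# bar in hand (z top = ee+33.3)
e=np.array([655,59.35,165])
for r in (183,187,336): print(r,toplane(d,[(278,r)],165+33.3)-e)
E
```

```text
knob top [566.03249115  36.31150394  66.        ] fixture-frame offset -0.6594168894216632 5.62389890179731
183 [[-46.35909047   1.93888896  33.3       ]]
187 [[-44.41156708   1.79631607  33.3       ]]
336 [[40.53849963 -4.41884022 33.3       ]]
```

View pics/ov.png

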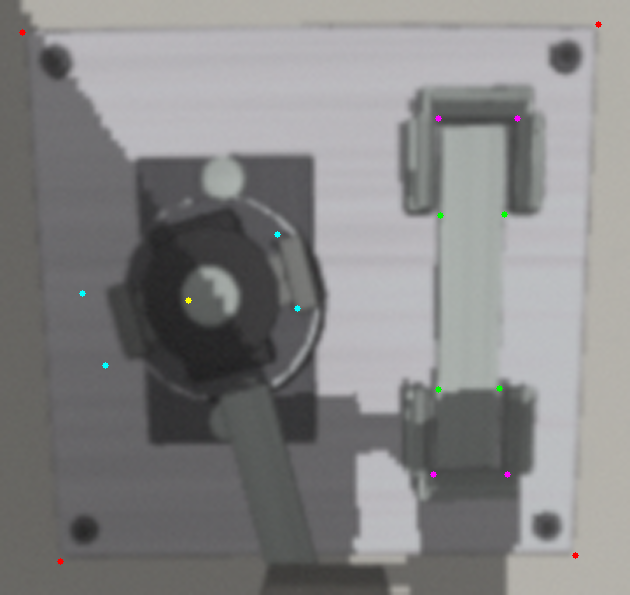

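```bash
python3 - <<'E'
from h import *
rot=down(FY+np.pi/2)
t=F(0.3,45); t[1]+=0.8
print(t)
goto((t[0],t[1],60),rot)
servo_line((t[0],t[1],22),v=100)
pause(0.1)
f0=current_ft_force()
r=servo_line((t[0],t[1],8),v=25,force_limit=5); print(r,current_ee_pos(),current_ft_force()-f0,current_opening())
r=servo_line((t[0],t[1],-3),v=20,force_limit=5); print(r,current_ee_pos(),current_ft_force()-f0,current_ft_torque(),current_opening())
show("wrist","w13.png"); d=get_image("scene");show(d,"s13.png",(160,180,290,300),5)
print(current_t())
E
```

```text
[571.28580423 106.29507559   0.        ]
False [571.31069689 106.32906344   8.01134004] [ 0.58532597  0.22358414 -0.22387843] 17.59158950554908
True [ 5.71338009e+02  1.06272780e+02 -4.23542865e-01] [ 0.06793784 -1.59995165  5.8353697 ] [ 0.01029319 -0.07419566 -0.01773968] 17.3816891234991
19.6
```

View pics/w13.png

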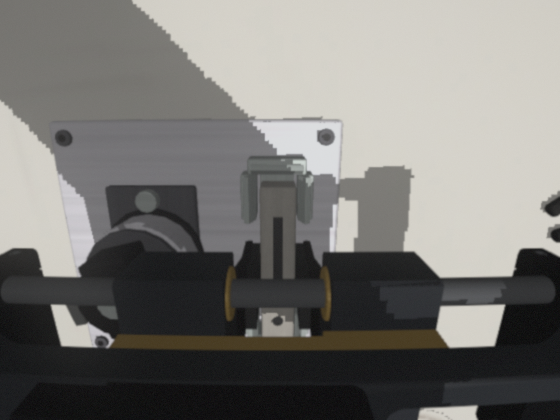

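View pics/s13.png

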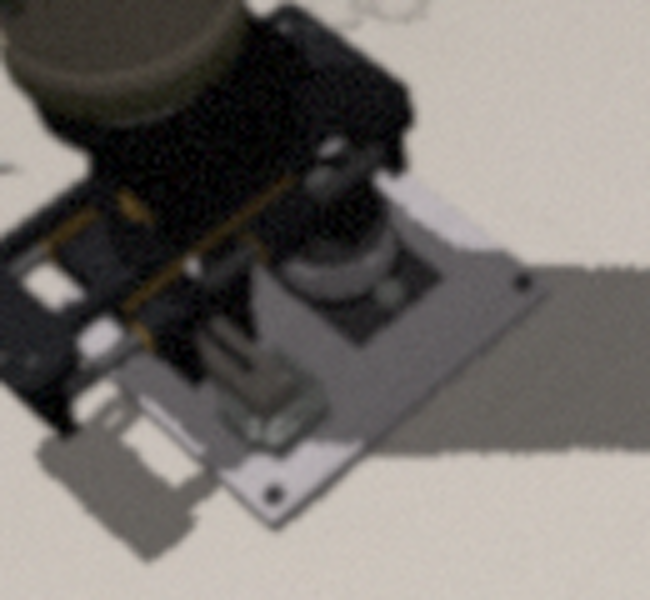

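```bash
python3 - <<'E'
from h import *
set_gripper(32)
p=current_ee_pos(); print(p)
servo_line((p[0],p[1],75),v=150)
set_gripper(66)
k=F(-0.4,-25,75)
goto(k,down(FY))
pause(0.1)
d=show("wrist","w14.png"); show("scene","s14.png",(160,180,290,300),5)
print(current_t(),current_ee_pos(),k)
E
```

```text
[570.62900833 105.99003425  -1.03395016]
23.1083 [566.19594539  35.94581091  74.89757745] [566.25277871  35.67273923  75.        ]
```

View pics/w14.png

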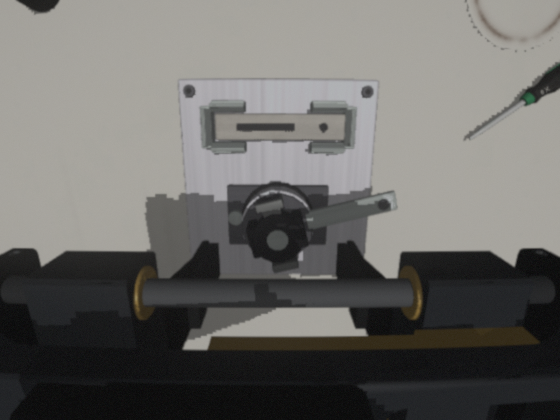

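View pics/s14.png

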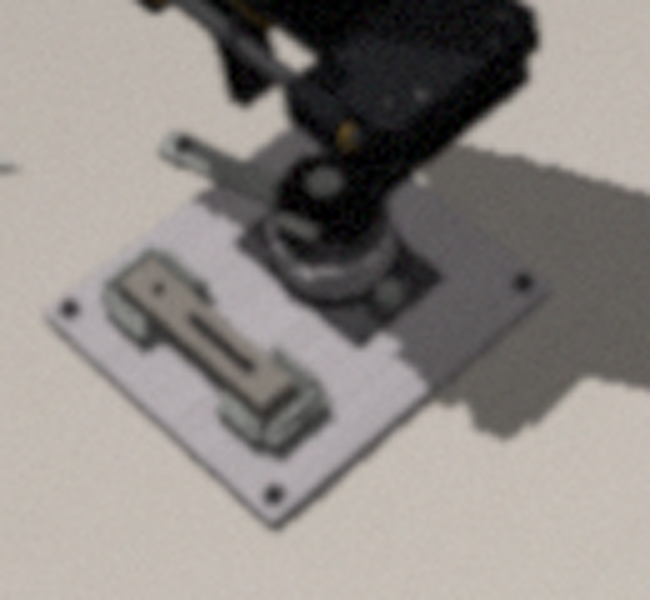

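```bash
cat >> h.py <<'E'
def probe(u,dist,v=8,lim=2.0):
    """move along u by dist until contact; returns (hit, displacement along u at stop from start, df)"""
    p0=current_ee_pos(); f0=np.mean([current_ft_force() for _ in range(3)],0)
    r=servo_line(p0+np.asarray(u)*dist,v=v,force_limit=lim)
    p=current_ee_pos(); f=np.mean([current_ft_force() for _ in range(3)],0)-f0
    return r,p,f
E
python3 - <<'E'
from h import *
k=F(-0.4,-25,0); ux=F(1,0)-F(0,0)
k[2]=75
servo_line((k[0],k[1],30),v=120,force_limit=5); pause(0.15)
print(current_ee_pos(),current_ft_force())
out=[]
for s in (1,-1):
    r,p,f=probe(s*ux,18); a=(p-k)@ux; print(s,r,a,f.round(2),f@ux)
    out.append(a)
    servo_line((k[0],k[1],30),v=60)
    pause(0.1)
print("mid",np.mean(out),"width",66-(out[0]-out[1]),current_t())
E
```

```text
[566.85625557  35.81665619  30.88429566] [-0.78330247  0.60057726  0.66783086]
1 True 11.64153324068944 [ 2.01 -0.46 -0.16] 2.0335998100107333
-1 True -12.539903969850943 [2.04 0.37 0.93] 2.010459078825895
mid -0.4491853645807513 width 41.81856278945962 27.65
```

```bash
python3 - <<'E'
from h import *
k=F(-0.4,-25,30); ux=F(1,0)-F(0,0)
print(current_opening())
out=[]
for s in (1,-1):
    servo_line(k+s*ux*8.5,v=60); pause(0.25)
    r,p,f=probe(s*ux,10); a=(p-k)@ux; pause(0.05); print(s,r,a,f.round(2),f@ux, current_ft_force(),(current_ee_pos()-k)@ux)
    out.append(a)
print("mid",np.mean(out),"width",current_opening()-(out[0]-out[1]),current_t())
E
```

```text
65.75008546660231
1 True 11.597484822343102 [ 0.53 -0.49 -1.33] 0.562721518886772 [-0.17505114  0.16891632  0.4904371 ] 11.551771981157696
-1 True -12.620415011208678 [ 2.71 -0.08  1.25] 2.709314930634246 [2.40847229 0.29498039 1.46270462] -12.602279038529181
mid -0.5114650944327881 width 41.94642954664624 30.35
```

```bash
python3 - <<'E'
from h import *
p=current_ee_pos(); k0=F(-0.85,-25,0)
servo_line((k0[0],k0[1],30),v=60)
servo_line((k0[0],k0[1],55),v=120)
set_gripper(64)
yaw=FY+np.radians(105)-np.pi; rot=down(yaw)
k=F(-0.85,-25,55); goto(k,rot)
k[2]=30
servo_line(k,v=80,force_limit=4); pause(0.2)
u=np.array([np.cos(yaw+np.pi),np.sin(yaw+np.pi),0])
out=[]
for s in (1,-1):
    r,p,f=probe(s*u,14); a=(p-k)@u; print(s,r,a,f.round(2),f@u)
    out.append(a)
    servo_line(k+s*u*(a*s-1.5),v=30); 
    if s>0: servo_line(k-u*3,v=60); pause(0.15)
print("mid",np.mean(out),"width",current_opening()-(out[0]-out[1]),current_opening(),current_ee_pos(),current_t())
E
```

```text
1 True 7.964557106975193 [ 1.38 -1.77  1.03] -2.0130998627600523
-1 True -6.434978095283883 [-0.73  0.96  1.38] 1.0873312848262278
mid 0.7647895058456551 width 49.70929844332446 64.10883364558353 [566.66807787  30.95362374  29.87684863] 35.95
```

```bash
python3 - <<'E'
from h import *
c=F(-0.85,-24.2,30)
servo_line(c,v=40); pause(0.25); print(current_ee_pos()-c,current_opening())
f0=np.mean([current_ft_force() for _ in range(5)],0)
set_gripper(52,16); 
f=np.mean([current_ft_force() for _ in range(5)],0)-f0; print(current_opening(),f.round(2))
set_gripper(48,16); 
f=np.mean([current_ft_force() for _ in range(5)],0)-f0; print(current_opening(),f.round(2))
np.save("f0.npy",f0); print(current_t())
E
```

```text
[ 0.01899981 -0.18445828 -0.00411578] 64.03218262436054
51.80386908621222 [0.01 0.11 0.86]
48.48311040871456 [-0.   -0.32  2.64]
37.4333
```

```bash
python3 - <<'E'
from h import *
f0=np.load("f0.npy")
for o in (44.5,41):
    set_gripper(o,16)
    f=np.mean([current_ft_force() for _ in range(5)],0)-f0; print(current_opening(),f.round(2),current_ft_torque().round(3),current_ee_pos())
show("scene","s15.png",(160,160,290,280),5)
print(current_t())
E
```

```text
44.742345490972575 [-1.21 -0.25  3.79] [-0.026  0.208 -0.057] [565.93612195  36.52082992  30.10863831]
41.636879977904144 [-0.84 -0.52  4.42] [-0.016  0.234 -0.081] [565.94379889  36.50046586  30.10750314]
38.2333
```

View pics/s15.png

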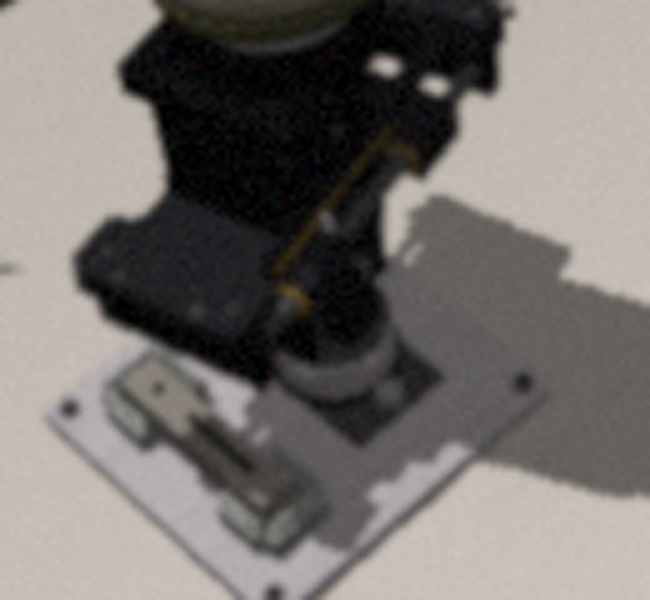

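```bash
python3 - <<'E'
from h import *
f0=np.load("f0.npy"); c=F(-0.85,-24.2,30); y0=FY+np.radians(105)-np.pi
for a in (6,14,24):
    servo_line(c,rot=down(y0+np.radians(a)),v=20,force_limit=5)
    f=np.mean([current_ft_force() for _ in range(3)],0)-f0
    Rm=R.from_rotvec(current_eef_rot()).as_matrix()
    ang=np.degrees(np.arctan2(Rm[1,1],Rm[0,1])-y0)
    print(a,round(ang,1),current_ee_pos()-c,f.round(2),current_ft_torque().round(3),round(current_opening(),2),current_t())
show("scene","s16.png",(160,160,290,280),5)
E
```

```text
6 5.9 [ 0.1064088  -0.01587021  0.10690036] [-1.45  0.23  5.06] [ 0.016  0.215 -0.03 ] 41.05 38.4917
14 13.7 [ 0.11743537 -0.0373717   0.08331796] [-0.48  0.44  5.94] [-0.07   0.206 -0.068] 41.26 38.7833
24 23.6 [ 0.14121162 -0.04801268  0.09414713] [-0.05 -0.36  6.39] [-0.074  0.097 -0.057] 41.14 39.1083
```

View pics/s16.png

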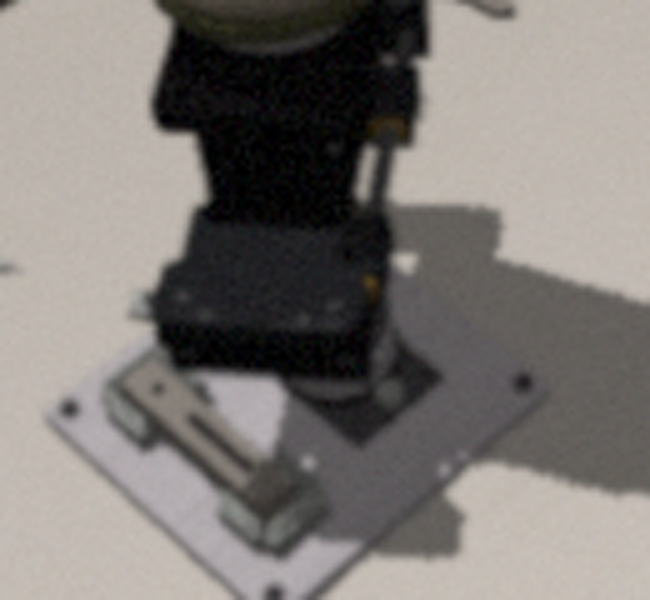

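```bash
python3 - <<'E'
from h import *
f0=np.load("f0.npy"); c=F(-0.85,-24.2,30); y0=FY+np.radians(105)-np.pi
for a in (36,48,58,68,74,78):
    r=servo_line(c,rot=down(y0+np.radians(a)),v=20,force_limit=6)
    f=np.mean([current_ft_force() for _ in range(3)],0)-f0
    Rm=R.from_rotvec(current_eef_rot()).as_matrix()
    ang=np.degrees(np.arctan2(Rm[1,1],Rm[0,1])-y0)
    print(a,r,round(ang,1),(current_ee_pos()-c).round(2),f.round(2),current_ft_torque().round(3),round(current_opening(),2),current_t())
    if r or np.hypot(f[0],f[1])>4.5: break
show("scene","s17.png",(160,160,290,280),5);show("wrist","w17.png")
E
```

```text
36 False 35.7 [ 0.17 -0.01  0.08] [-1.31  0.24  5.77] [-0.113  0.061 -0.103] 40.96 39.5167
48 False 47.7 [ 0.16 -0.06  0.08] [-0.99 -0.69  6.54] [-0.112  0.007 -0.092] 41.06 39.875
58 False 57.7 [ 0.22 -0.08  0.1 ] [-0.05 -0.35  5.85] [-0.135  0.031 -0.183] 41.0 40.2
68 False 67.7 [ 0.22 -0.06  0.1 ] [0.43 0.34 5.73] [-0.129 -0.051 -0.123] 41.15 40.525
74 False 73.7 [ 0.23 -0.06  0.09] [-0.36  0.53  7.26] [-0.133 -0.082 -0.101] 41.21 40.7833
78 False 77.7 [ 0.22 -0.07  0.09] [ 0.32 -0.83  4.59] [-0.159 -0.095 -0.131] 41.26 41.0333
```

View pics/s17.png

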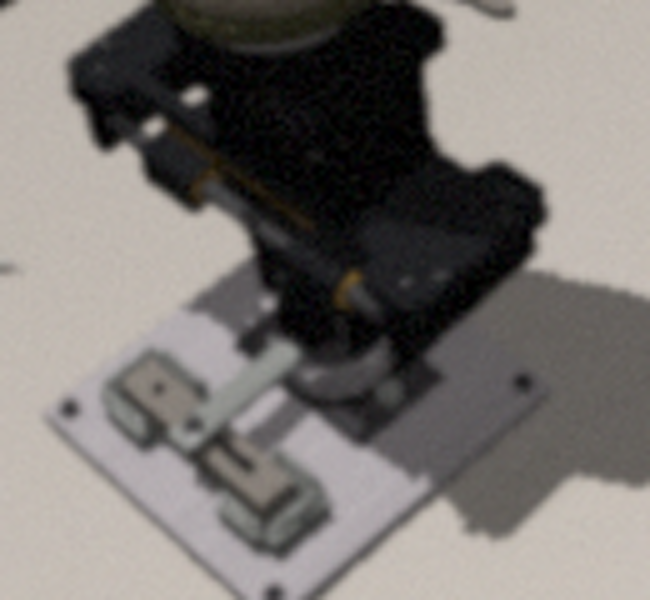

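View pics/w17.png

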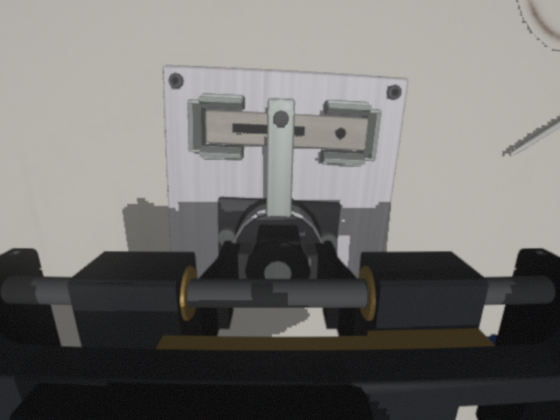

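```bash
python3 - <<'E'
from h import *
d=show("wrist","w18.png",(200,90,360,230),5)
im=cv2.cvtColor(d["img"],cv2.COLOR_RGB2GRAY).astype(int)
P=[]
for r in range(155,195,4):
    g=np.diff(im[r,255:305]); print(r,255+np.argmax(g),255+np.argmin(g),end="; "); 
w=toplane(d,[(281,119),(279.3,210)],45); v=w[0]-w[1]; print(w, np.degrees(np.arctan2(v[1],v[0])-FY)-15)
print(current_ft_torque(),current_t())
E
```

```text
155 267 262; 159 267 262; 163 292 262; 167 292 262; 171 292 262; 175 292 262; 179 292 262; 183 292 262; 187 292 262; 191 291 262; [[568.82369079 111.73815385  45.        ]
 [567.22979573  63.2801773   45.        ]] 76.66608834394137
[-0.15944459 -0.08540892 -0.0844829 ] 41.1833
```

View pics/w18.png

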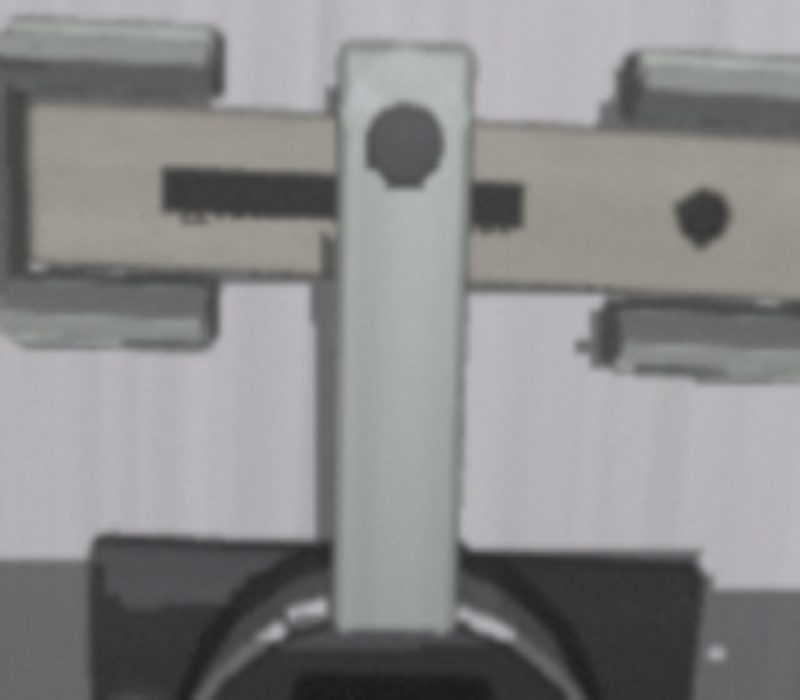

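```bash
python3 - <<'E'
from h import *
f0=np.load("f0.npy"); c=F(-0.85,-24.2,30); y0=FY+np.radians(105)-np.pi
r=servo_line(c,rot=down(y0+np.radians(79.2)),v=20,force_limit=6); print(r,current_ft_torque().round(3),(current_ft_force()-f0).round(2))
for o in (44,47,50,53,64):
    set_gripper(o,16); print(o,round(current_opening(),2),current_ft_torque().round(3),(current_ft_force()-f0).round(2))
servo_line(c+[0,0,50],v=120)
pause(0.1)
d=show("wrist","w19.png"); show("scene","s19.png",(160,160,290,280),5)
print(current_t())
E
```

```text
False [-0.129 -0.056 -0.094] [-0.42 -0.95  5.3 ]
44 44.33 [-0.183 -0.104 -0.146] [-0.53 -1.28  5.76]
47 46.62 [-0.212 -0.199 -0.134] [1.76 0.44 5.97]
50 50.33 [-0.168 -0.393 -0.114] [ 1.52 -0.89  4.41]
53 52.86 [-0.032 -0.154  0.02 ] [-0.54  1.3   0.96]
64 63.76 [-0.001 -0.13  -0.034] [-0.73 -0.33  1.16]
44.1417
```

View pics/w19.png

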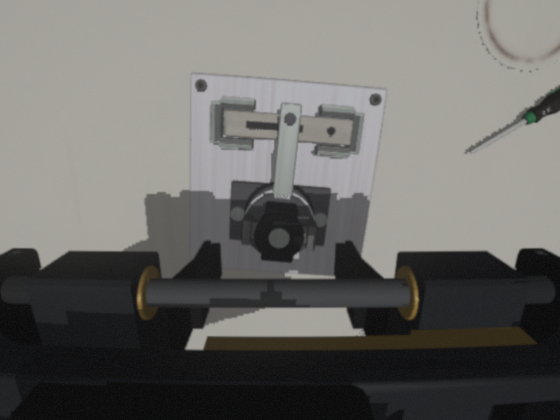

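View pics/s19.png

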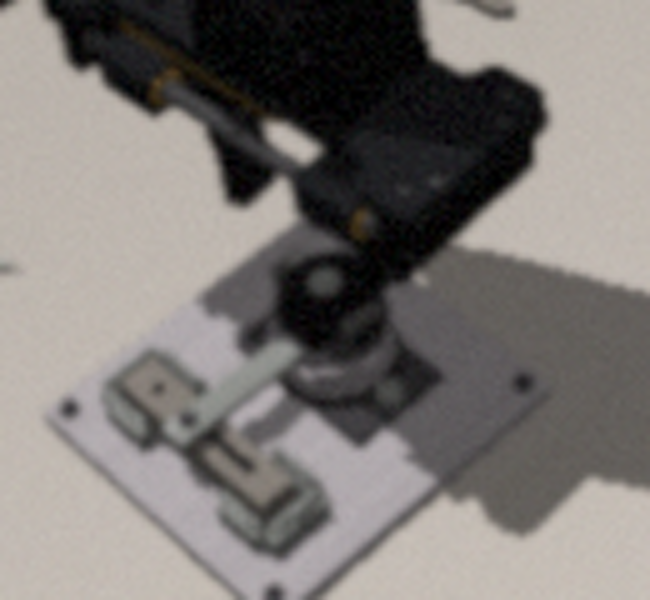

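Locked and holding across the bar. A brief confirmation over time, then hand in.

```bash
python3 - <<'E'
from h import *
p=current_ee_pos(); servo_line(p+[0,0,50],v=120); pause(0.5)
d=show("wrist","w20.png",(180,50,400,270),3)
cv2.imwrite("pics/w20f.png",d["img"][:,:,::-1])
print(current_t())
E
```

```text
45.25
```

View pics/w20.png

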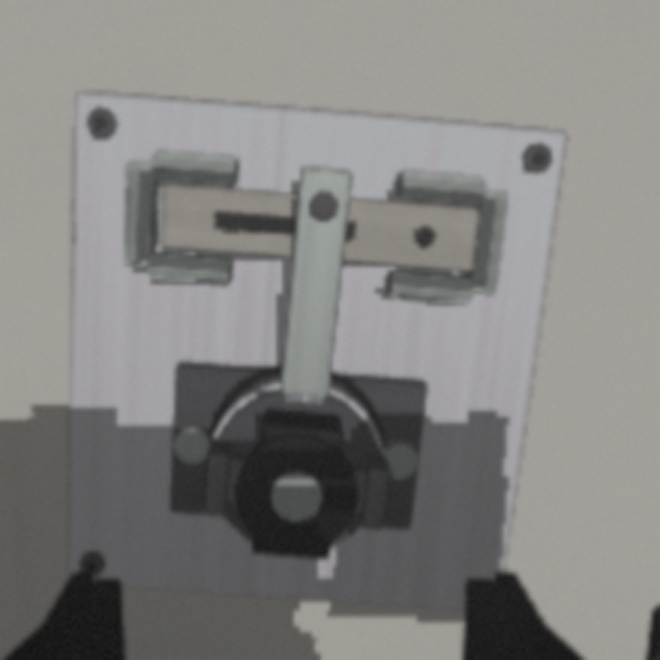

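```bash
python3 - <<'E'
from h import *
d=get_image("wrist")
cv2.imwrite("pics/w21.png",d["img"][:,:,::-1])
w=toplane(d,[(180+323/3,50+205/3),(180+305/3,50+395/3)],45); v=w[0]-w[1]; print(np.degrees(np.arctan2(v[1],v[0])-FY)-15)
print(hand_in(),current_t())
E
```

```text
74.04007780329687
the job is handed in; nothing more can be done
the job is handed in; nothing more can be done
```

I laid the larger grey bar slot side up in the nest, then turned the knob counter-clockwise and let go with the clamp arm across the bar. The job was handed in at about 45 s of the 72 s allowed.

**Grasp:** My first grasp closed on air. The real fingertips sit about 36 mm higher than `tip_extent` implies. I found the true height with a light touch on the table (about 6 N), and the second grasp held at 18 mm.

**Seating:** The bar stopped on the nest floor within 0.2 mm of the expected height. Pictures showed it flat between the cheeks and end stops.

**Finding the knob:** Feeling both tabs put its middle 5.8 mm from nominal along +y, and the camera gave 5.6 mm. Tab width by feel was 49.7 mm, against 50 mm given. Feeling across x was less certain. It gave 41.9 mm instead of about 38 mm, with no steady force on one side, but the middle agreed with the camera to within 0.3 mm.

**Clamping:** I set the grip to 16 N, and sideways force read about 2 N at most in the probes, the squeeze and the turn. A vertical force of 4 to 7 N showed on the sensor while squeezing and turning; I did not trace its cause.

**Last check:** With the fingers clear, the arm stayed across the bar at about 74° by camera. That matches the locked angle of 75° within the camera's error. I could not read the joint directly. I did not measure the loupe, ring gauge and block again at the end; nothing went near them.

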